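# Start the winged filler cap on its thread and screw it home

### The arm

A 6-joint arm with a two-finger parallel gripper is mounted at the origin on the work surface. World frame = base frame: x ahead of the robot, y to its left, z up, the work surface at z = 0. Lengths are in m, angles in rad, forces in N, time in s.
With the tool pointing down it reaches from about 0.425 to 0.95 m from the base axis. Payload 3.5 kg.
Tool frame: the origin (TCP) lies at the very end of the fingers, on their centre line; the grasp point (between the pads) lies behind it (ctrl.grasp_offset is the z of the grasp point in the tool frame, in m); z points along the fingers, x is the direction in which the jaws open and shut, and the axes are right-handed (so a half turn about z gives the same grasp; the last joint's range is limited). The gripper opens to 85 mm and grips with 20 to 120 N. Pads are 22 mm wide; open, the fingers measure 114 mm over their backs; the gripper's body (76 mm by 85 mm) begins 54 mm behind the grasp point. The pads swing forward as they close: fully open they stand 13 mm farther back than shut.
Start: joints at [-1.477, 0.286, 1.577, -0, 1.279, -0.15], TCP at [0.163, -0.655, 0.205] pointing down, gripper open.
Joint ranges: [-2.77, 2.77], [-0.9, 2.22], [0.21, 2.48], [-1.53, 4.67], [0.24, 2.81], [-2.84, 2.84]. Speed limits (rad/s): [2.79, 2.79, 3.14, 3.14, 3.14, 3.14].

### API

Orientations are given as a unit quaternion [x, y, z, w].
In Python, from plant import ctrl gives the robot as it stands.
- The arm moves only by the shell command python3 -m jog 'ROWS' [FORCE]. ROWS is JSON, a list of rows, each an object with "grip": the closure, from 0 (fully open) to 1 (shut); "xyz": the shift along the tool's x, y, z in m, a list of three; "dr": the turn, a rotation vector about the tool's x, y, z in rad, a list of three. A call has 1 to 12 rows; each row is the pose to reach, as a shift and turn from the pose commanded when the call began, along the tool's axes at that moment; what a row does not reach only later rows make up. A row lasts 1/12 s, in which the tool goes at most 41.7 mm and 7.16 degrees, less where a joint would pass 70% of its speed; a pose out of reach is approached as far as the arm can. A call with a gripper value outside its range is refused whole. The fingers move at their own pace and stop on an object; FORCE is the grip in N (left out, the last holds). Time passes only in rows, so rows that repeat a pose let the fingers close. It gives the time, the measured TCP pose, the force and the opening at its end, in the units of the state.
- ctrl.get_state(): the state, without advancing time (a new reading comes with each control period).
- ctrl.read_camera(name): name is "scene" or "top" or "wrist"; returns the picture (420x560x3 uint8, red, green, blue); there is no depth.
- ctrl.get_calibration(name): a dict with "mtx" (3x3 intrinsics, pixels), "R" (3x3) and "t" (3): a world point X has camera coordinates R X + t; the wrist camera has in their place "hand_eye" (4x4, takes a point from camera to tool coordinates, whose origin is the TCP and whose axes are the tool frame's). Camera axes: x right, y down, z forward; pixel columns grow to the right and rows downward; lengths in m; the calibration is good to about 2 mm. A picture is of the moment at which its call begins: read the wrist's pose just before it. get_calibration takes no time and is no camera call.
- ctrl.sign_off(): hands the job in, once; it reports no verdict.
The state is a dict: "time": time; "qpos": joint angles; "dq": joint speeds; "joint_efforts": joint torques, N m; "eef_pos": TCP position; "tcp_rot": TCP orientation; "contact_force": force on the tool from outside, world axes, zero at the start; "wrist_torque": the same for the moment, N m; "opening": opening from 0.0 (shut) to 1.0 (fully open).
Only numpy, scipy, OpenCV 4.12 (cv2) and the standard library are available. Lean on these libraries where they do the work, as an engineer would, in place of code of your own. Each camera call takes 0.05 s, during which the arm holds its last target.

### The job

Pick up the yellow winged cap from the bench and screw it onto the brass neck of the red pressure flask until it is fully home on the rim, then let go. To keep it from cross-threading, let it rest lightly on the neck and turn it backward (counter-clockwise from above) until you feel it drop into the thread, then screw it forward (clockwise). Work gently, never forcing the cap against the neck, and leave the other things on the bench where they are.

Things in the scene. Friction and masses are not known exactly. Their poses are not given: they have to be found in the camera images.
- cap_center (a point): Loose yellow plastic screw cap, standing mouth down on the bench, about 90 g, 53 mm tall: a round skirt 73 mm across, 22 mm high (bore 66 mm), a 5 mm top disc and a wing on top. This point: on its axis, 26.5 mm above its underside, 0.5 mm below the disc's top face. Axes: x along the wing, z up. Three lugs, 120 degrees apart, stand inside the foot of the skirt.
- wing (a point): Centre of the cap's upright wing, its grip: 48 mm long (x), 14 mm thick (y), 26 mm high, standing on the disc; this point is 13 mm above the disc's top face, 13.5 mm above cap_center. Grip it across its thickness from above, finger tips just clear of the disc.
- tank: Red flask, 140 mm across, upright, fixed to the bench by a clamp plate 180 mm square. Origin on the bench under its axis, z up; its rim is 162 mm up. Its yaw tells nothing about the thread. A press of 5 N is enough to find and follow the thread; cap and neck are damaged if they press on each other with more than 50 N in all.
- mouth (a point): Centre of the rim of the flask's brass neck (40 mm across, its edge tapered; z up). Three-start right-hand thread out to 59 mm across, below the rim, starts 120 degrees apart at an unknown angle; the cap has 3.5 mm radial play. The cap stays where it is let go at any moment.
- at_lands (a point): Point on the flask's axis, 20.1 mm above mouth: cap_center is about here when its lugs stand on the three level lands. Each land's clockwise end has a 3 mm high stop tooth (cap_center 23.1 mm above mouth with lugs on the teeth; turned backward they step down 3 mm, which is not yet the thread). From the lands, turned forward, the lugs jam on the teeth.
- at_drop (a point): Point on the axis, 11.5 mm above mouth: cap_center is here once the lugs have dropped (8.5 mm) through the openings between the lands, found within 120 degrees of backward turning; 0.4 rad of room there, then a wall blocks further backward turning. If the cap rises or tilts instead, a lug sits on or behind a tooth: lift it off and set it down again, turned a little farther back.
- at_home (a point): Point on the axis, 4.5 mm above mouth: cap_center is here when the disc sits on the rim. From the drop the cap turns forward under the lands, sinking 5.7 mm a radian after the first few degrees (vertical play 2.2 mm), and is home 55 to 85 degrees after the drop. Some 0.3 rad farther on it meets a hard stop; no need to go there.
- knob_cap: Bystander: black round knob, 52 mm across, 41 mm high, not for this neck. Origin under its centre. It and the yellow cap may be in each other's place.
- sleeve: Bystander: black ring, 52 mm across, 35 mm high.
- fitting: Bystander: small brass fitting, 24 mm across, 40 mm high, standing.
- wrench: Bystander: wrench lying on the bench.
- connector: Bystander: white block 35 x 50 x 28 mm.
- half_shell: Bystander: black handle shell, 75 x 54 mm, 44 mm high.
- oil: Bystander: clear bottle, 56 mm across, 130 mm high.
- regulator: Bystander: silver cylinder lying, 130 mm long, 40 mm across.
Not all that is in view belongs to the job. Of the things that look like the part that bears cap_center, the largest one is meant.

How it is judged:
By the outcome, as a careful person would: the job done as asked, in the order asked, and still so for the second after the job is handed in, with the robot touching nothing.
It also fails if it takes over 72 s, if anything falls off the work surface, if the arm or the gripper's body presses on something with over 40 N, if the wrist force passes 120 N, or if a joint passes its speed limit or range.

## Working session

There is one attempt and no reset: what is moved stays moved. The work goes in short steps, Python scripts to look and compute and a shell command to move; the robot and the scene stay as the last step left them, time stands still between calls to the robot, and variables do not carry over. Pictures are saved under pics/ and viewed, and the job is handed in when it is done.

```bash
ls; mkdir -p pics
python3 - <<'E'
from plant import ctrl
import cv2,numpy as np
s=ctrl.get_state()
for k,v in s.items(): print(k,np.round(v,4))
print(ctrl.grasp_offset)
for n in ["scene","top","wrist"]:
    im=ctrl.read_camera(n); cv2.imwrite(f"pics/{n}0.png",im[:,:,::-1])
    print(n,{k:np.round(v,4).tolist() for k,v in ctrl.get_calibration(n).items()})
E
```

```text
pics
time 0.0
qpos [-1.477   0.2872  1.5782  0.      1.2786 -0.15  ]
dq [-0.0001 -0.0002  0.0005  0.0001 -0.0003 -0.0003]
joint_efforts [-9.00000e-04 -4.05985e+01 -2.92627e+01 -2.00000e-04  5.80000e-03
  0.00000e+00]
eef_pos [ 0.1629 -0.6543  0.2037]
tcp_rot [ 0.7878 -0.6159 -0.0008 -0.0009]
contact_force [-0.3305 -0.7641 -0.1886]
wrist_torque [-0.0009 -0.0425  0.0536]
opening 0.9982
-0.0187
scene {'mtx': [[498.4689, 0.0, 278.5373], [0.0, 498.4689, 209.9642], [0.0, 0.0, 1.0]], 'R': [[0.0628, 0.9979, 0.0159], [0.6596, -0.0296, -0.751], [-0.749, 0.0577, -0.6601]], 't': [-0.0534, -0.2737, 1.8255]}
top {'mtx': [[499.5249, 0.0, 281.1422], [0.0, 499.5249, 208.2643], [0.0, 0.0, 1.0]], 'R': [[-0.0087, -0.9999, 0.0068], [-0.9904, 0.0077, -0.1378], [0.1377, -0.008, -0.9904]], 't': [0.0355, 0.5773, 1.3549]}
wrist {'mtx': [[293.5685, 0.0, 273.7821], [0.0, 293.5685, 212.3128], [0.0, 0.0, 1.0]], 'hand_eye': [[1.0, -0.0012, 0.0009, -0.0002], [0.0008, 0.9471, 0.321, -0.0831], [-0.0013, -0.321, 0.9471, -0.1696], [0.0, 0.0, 0.0, 1.0]]}
```

View pics/scene0.png

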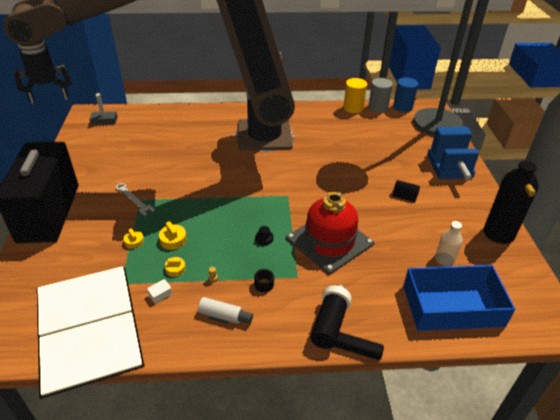

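View pics/top0.png

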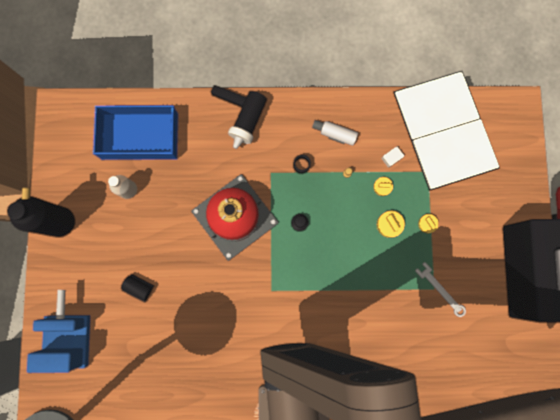

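View pics/wrist0.png

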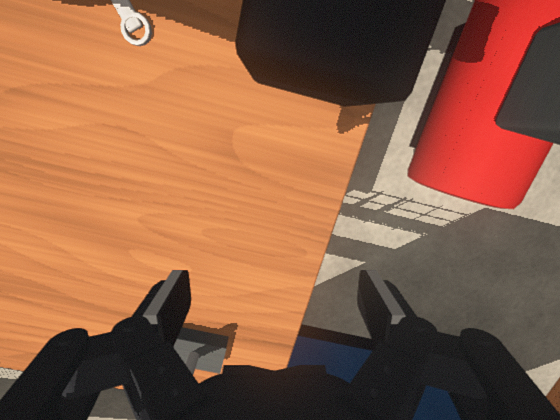

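The scene and top views show three yellow winged caps. In the top view they are at (391,224), (384,186) and (429,223); in the scene view the largest is at (172,236). (391,224) looks clearly the largest, so I'll confirm it with a crop. The flask neck is at top (231,209).

```bash
cat > h.py <<'E'
import numpy as np,cv2
from plant import ctrl
def proj(cal,X):
    c=cal['R']@np.asarray(X,float)+np.ravel(cal['t']); p=cal['mtx']@c; return p[:2]/p[2]
def back(cal,uv,z):
    d=np.linalg.inv(cal['mtx'])@np.array([uv[0],uv[1],1.]); R=np.array(cal['R']);t=np.ravel(cal['t'])
    o=-R.T@t; w=R.T@d; return o+w*(z-o[2])/w[2]
E
python3 - <<'E'
import cv2,numpy as np
from h import *
im=cv2.imread('pics/top0.png')
a=cv2.resize(im[160:260,345:455],None,fx=5,fy=5,interpolation=cv2.INTER_CUBIC)
cv2.imwrite('pics/c1.png',a)
b=cv2.resize(im[165:270,180:285],None,fx=5,fy=5,interpolation=cv2.INTER_CUBIC)
cv2.imwrite('pics/c2.png',b)
hsv=cv2.cvtColor(im,cv2.COLOR_BGR2HSV)
m=cv2.inRange(hsv,(20,120,60),(35,255,255))
n,l,st,c=cv2.connectedComponentsWithStats(m)
cal=ctrl.get_calibration('top')
for i in range(1,n):
    if st[i,4]>60: print(st[i],c[i],back(cal,c[i],0.025))
E
```

```text
[374 177  19  19 297] [382.96969697 185.93602694] [ 0.64148309 -0.25945033  0.025     ]
[377 210  28  28 597] [390.54606365 223.59296482] [ 0.53368144 -0.2768397   0.025     ]
[419 214  19  19 295] [427.8779661  223.12542373] [ 0.53416782 -0.38218146  0.025     ]
```

View pics/c1.png

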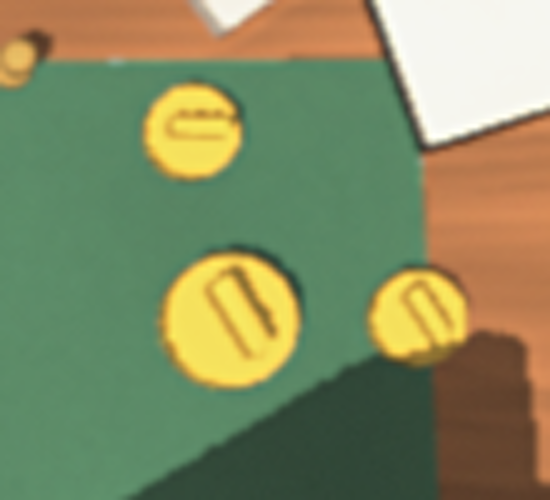

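View pics/c2.png

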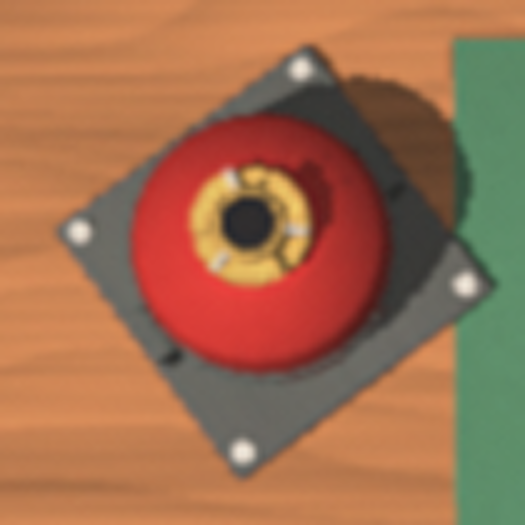

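The crop confirms it: (391,224) spans about 28 px (roughly 73 mm), while the others span 19 px, so it is the target. Now I'll measure the mouth and work out the approach.

```bash
cat >> h.py <<'E'
from scipy.spatial.transform import Rotation as Rn
def go(xyz,yaw=None,s=None):
    """shift & turn in tool axes to reach world xyz, tool x yaw(deg), pointing straight down"""
    s=s or ctrl.get_state(); R=Rn.from_quat(s['tcp_rot']); x=R.as_matrix()[:,0]
    y0=np.degrees(np.arctan2(x[1],x[0])); yaw=y0 if yaw is None else yaw
    T=Rn.from_euler('z',yaw,degrees=True)*Rn.from_euler('x',180,degrees=True)
    print('xyz',np.round(R.inv().apply(np.array(xyz)-s['eef_pos']),4),'dr',np.round((R.inv()*T).as_rotvec(),4),'yaw0',round(y0,2))
def st():
    s=ctrl.get_state(); x=Rn.from_quat(s['tcp_rot']).as_matrix()
    print('t',round(s['time'],2),'p',np.round(s['eef_pos'],4),'yaw',round(np.degrees(np.arctan2(x[1,0],x[0,0])),2),'z',np.round(x[:,2],3),'F',np.round(s['contact_force'],1),'T',np.round(s['wrist_torque'],2),'op',round(float(s['opening']),3),'q',np.round(s['qpos'],2))
def wcal(s):
    c=ctrl.get_calibration('wrist'); T=np.eye(4);T[:3,:3]=Rn.from_quat(s['tcp_rot']).as_matrix();T[:3,3]=s['eef_pos']
    W=np.linalg.inv(T@np.array(c['hand_eye'])); return dict(mtx=np.array(c['mtx']),R=W[:3,:3],t=W[:3,3])
E
python3 - <<'E'
from h import *
for cam in ['top','scene']:
    im=cv2.imread(f'pics/{cam}0.png');hsv=cv2.cvtColor(im,cv2.COLOR_BGR2HSV)
    cal=ctrl.get_calibration(cam)
    r=(slice(190,230),slice(210,250)) if cam=='top' else (slice(188,215),slice(318,352))
    m=cv2.inRange(hsv[r],(12,60,60),(32,255,255))
    ys,xs=np.nonzero(m);print(cam,xs.min()+r[1].start,xs.max()+r[1].start,ys.min()+r[0].start,ys.max()+r[0].start,(cv2.minEnclosingCircle(np.c_[xs,ys].astype(np.float32))))
    c=[(xs.min()+xs.max())/2+r[1].start,(ys.min()+ys.max())/2+r[0].start]
    print(c,back(cal,c,.155),back(cal,c,.162))
print(back(ctrl.get_calibration('top'),(230,209.4),.155))
a=cv2.resize(cv2.imread('pics/scene0.png')[170:280,280:385],None,fx=5,fy=5,interpolation=cv2.INTER_CUBIC);cv2.imwrite('pics/c3.png',a)
st();go([.27,-.48,.28],-76);go([.534,-.277,.14],-59)
E
```

```text
top 210 241 190 221 ((15.0, 13.0), 19.849533081054688)
[np.float64(225.5), np.float64(205.5)] [0.56978705 0.17407143 0.155     ] [0.56876821 0.17334078 0.162     ]
scene 318 351 188 212 ((16.5, 7.5), 18.12466812133789)
[np.float64(334.5), np.float64(200.0)] [0.55893795 0.1636586  0.155     ] [0.56715482 0.16180551 0.162     ]
[0.55962268 0.16250801 0.155     ]
t 0.15 p [ 0.1629 -0.6545  0.204 ] yaw -76.03 z [-0.     0.002 -1.   ] F [ 0.7 -0.5 -0.4] T [-0.01  0.01  0.  ] op 0.995 q [-1.48  0.29  1.58  0.    1.28 -0.15]
xyz [-0.1436 -0.146  -0.0757] dr [-0.0003  0.0018 -0.0006] yaw0 -76.03
xyz [-0.2766 -0.4512  0.0647] dr [-0.0006  0.0018 -0.2973] yaw0 -76.03
```

View pics/c3.png

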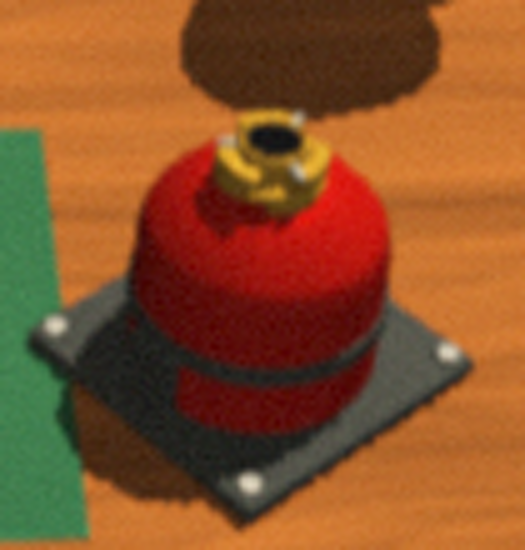

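The scene crop shows the brass neck with white-tipped teeth and a dark bore at about (274,140) in the crop. The neck is near (0.56, 0.163). Next I move over the cap.

```bash
python3 -m jog '[{"grip":0,"xyz":[-0.04,-0.04,-0.05],"dr":[0,0,0]},{"grip":0,"xyz":[-0.09,-0.10,-0.076],"dr":[0,0,0]},{"grip":0,"xyz":[-0.1436,-0.146,-0.076],"dr":[0,0,0]},{"grip":0,"xyz":[-0.16,-0.19,-0.07],"dr":[0,0,-0.1]},{"grip":0,"xyz":[-0.18,-0.23,-0.06],"dr":[0,0,-0.1]},{"grip":0,"xyz":[-0.277,-0.451,0.065],"dr":[0,0,-0.297]},{"grip":0,"xyz":[-0.277,-0.451,0.065],"dr":[0,0,-0.297]},{"grip":0,"xyz":[-0.277,-0.451,0.065],"dr":[0,0,-0.297]},{"grip":0,"xyz":[-0.277,-0.451,0.065],"dr":[0,0,-0.297]},{"grip":0,"xyz":[-0.277,-0.451,0.065],"dr":[0,0,-0.297]},{"grip":0,"xyz":[-0.277,-0.451,0.065],"dr":[0,0,-0.297]},{"grip":0,"xyz":[-0.277,-0.451,0.065],"dr":[0,0,-0.297]}]' 60
python3 - <<'E'
from h import *
st();s=ctrl.get_state();im=ctrl.read_camera('wrist');cv2.imwrite('pics/w1.png',im[:,:,::-1])
import pickle;pickle.dump(s,open('w1.pkl','wb'))
E
```

```text
time: 1.15
eef_pos: [0.4843, -0.319, 0.1636]
tcp_rot: [0.87, -0.493, -0.0, 0.0]
contact_force: [0.5, -0.8, -0.1]
opening: 1.002
t 1.15 p [ 0.4843 -0.319   0.1636] yaw -59.01 z [-0.  0. -1.] F [ 0.5 -0.8 -0.1] T [-0.03 -0.01  0.01] op 1.002 q [-0.76  0.12  1.85 -0.    1.17  0.27]
```

View pics/w1.png

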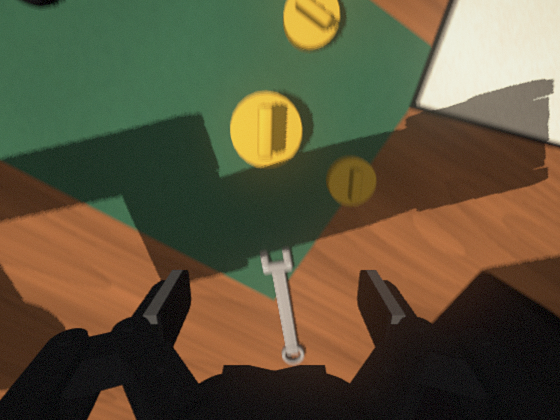

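The wrist view shows the big cap at (266,128) with its wing almost straight along the image column, so the yaw is about right. Now I'll finish the approach.

Run:
```python
from h import *
go([.534,-.277,.13],-59)
```

```text
xyz [-0.0063 -0.0587  0.0303] dr [-0.0033  0.0065  0.0038] yaw0 -58.78
```

```bash
python3 -m jog '[{"grip":0,"xyz":[-0.006,-0.04,0.01],"dr":[0,0,0]},{"grip":0,"xyz":[-0.006,-0.058,0.03],"dr":[0,0,0]},{"grip":0,"xyz":[-0.006,-0.058,0.03],"dr":[0,0,0]},{"grip":0,"xyz":[-0.006,-0.058,0.03],"dr":[0,0,0]},{"grip":0,"xyz":[-0.006,-0.058,0.03],"dr":[0,0,0]}]'
python3 - <<'E'
from h import *
import pickle
st();s=ctrl.get_state();im=ctrl.read_camera('wrist')[:,:,::-1];cv2.imwrite('pics/w2.png',im)
pickle.dump(s,open('w2.pkl','wb'))
E
```

```text
time: 1.62
eef_pos: [0.5295, -0.2861, 0.1346]
tcp_rot: [0.87, -0.493, -0.0, 0.0]
contact_force: [-0.5, -0.4, -0.0]
opening: 1.004
t 1.62 p [ 0.5295 -0.2861  0.1346] yaw -59.01 z [-0. -0. -1.] F [-0.5 -0.4 -0. ] T [-0.04  0.03  0.01] op 1.004 q [-0.66  0.19  1.82 -0.    1.13  0.37]
```

View pics/w2.png

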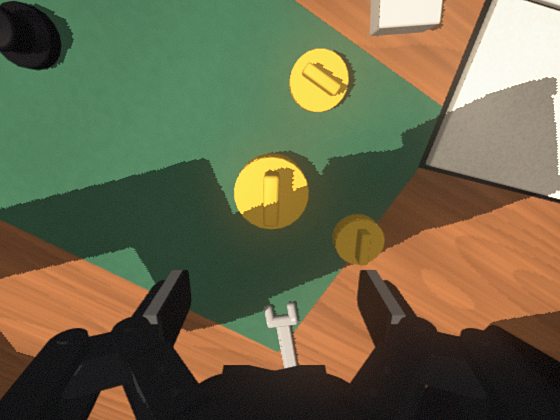

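Run:
```python
from h import *
import pickle
s=pickle.load(open('w2.pkl','rb'));cal=wcal(s);im=cv2.imread('pics/w2.png')
cv2.imwrite('pics/c4.png',cv2.resize(im[145:240,220:320],None,fx=6,fy=6,interpolation=cv2.INTER_CUBIC))
hsv=cv2.cvtColor(im,cv2.COLOR_BGR2HSV);m=cv2.inRange(hsv,(18,120,40),(38,255,255))
n,l,stt,c=cv2.connectedComponentsWithStats(m)
for i in range(1,n):
  if stt[i,4]>500:
    ct=max(cv2.findContours((l==i).astype(np.uint8),0,1)[0],key=cv2.contourArea)
    e=cv2.fitEllipse(ct);p=[back(cal,q,.025)[:2] for q in ct[:,0]];cc=cv2.minEnclosingCircle(np.array(p,np.float32))
    print(stt[i],e[0],cc)
```

```text
[ 289   48   60   64 3032] (318.6663513183594, 79.95345306396484) ((0.6432610750198364, -0.2639164328575134), 0.02654586359858513)
[ 234  153   75   77 4475] (271.0719909667969, 191.22047424316406) ((0.5360893607139587, -0.2798638641834259), 0.03869398310780525)
[ 332  214   53   51 2039] (357.7586364746094, 238.82777404785156) ((0.5369387865066528, -0.3818035125732422), 0.03019043430685997)
```

View pics/c4.png

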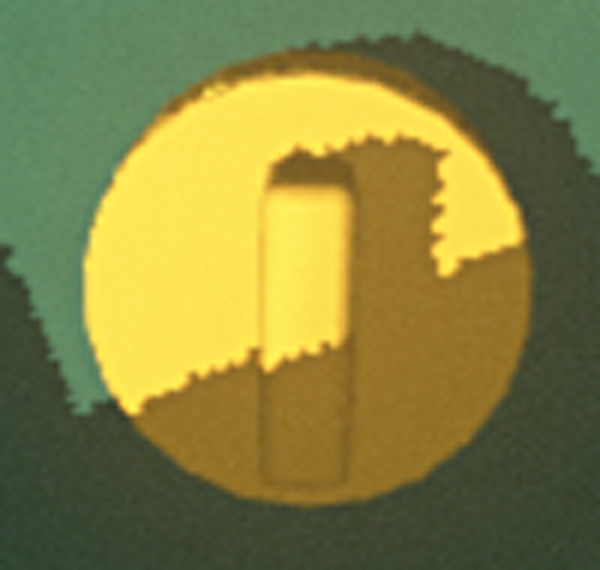

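Run:
```python
from h import *
import pickle
s=pickle.load(open('w2.pkl','rb'));cal=wcal(s)
f=lambda a:(220+(a[0]+.5)/6-.5,145+(a[1]+.5)/6-.5)
print('disc',back(cal,f((307,288)),.027))
for e in [(85,288),(530,288),(307,73),(307,503)]: print(back(cal,f(e),.027))
c=[back(cal,f(p),.053)[:2] for p in [(262,190),(352,188),(348,483),(262,483)]]
print('wing',np.mean(c,0)); print([np.round(x,4) for x in c]);d=(c[0]+c[1]-c[2]-c[3])/2;print(np.linalg.norm(d),np.degrees(np.arctan2(d[1],d[0])))
```

```text
disc [ 0.53609694 -0.27893541  0.027     ]
[ 0.51756781 -0.24799968  0.027     ]
[ 0.55471582 -0.31002097  0.027     ]
[ 0.56588641 -0.26121319  0.027     ]
[ 0.50378872 -0.29815607  0.027     ]
wing [ 0.53521249 -0.27953999]
[array([ 0.5514, -0.2625]), array([ 0.5583, -0.2735]), array([ 0.5189, -0.2967]), array([ 0.5122, -0.2854])]
0.04555241719253225 30.366098276760315
```

Run:
```python
from h import *
st();go([.5357,-.279,.08],-59.6);go([.5357,-.279,.0305],-59.6)
```

```text
t 1.67 p [ 0.5296 -0.2867  0.1353] yaw -59.06 z [ 0.001 -0.001 -1.   ] F [-0.3  0.1  0.2] T [-0.    0.03  0.03] op 1.0 q [-0.66  0.19  1.82 -0.    1.13  0.37]
xyz [-0.0035 -0.0092  0.0553] dr [-0.0001 -0.0011  0.0094] yaw0 -59.06
xyz [-0.0036 -0.0092  0.1048] dr [-0.0001 -0.0011  0.0094] yaw0 -59.06
```

```bash
python3 -m jog '[{"grip":0,"xyz":[-0.0035,-0.0092,0.025],"dr":[0,0,0.0094]},{"grip":0,"xyz":[-0.0035,-0.0092,0.055],"dr":[0,0,0.0094]},{"grip":0,"xyz":[-0.0035,-0.0092,0.075],"dr":[0,0,0.0094]},{"grip":0,"xyz":[-0.0035,-0.0092,0.09],"dr":[0,0,0.0094]},{"grip":0,"xyz":[-0.0035,-0.0092,0.09],"dr":[0,0,0.0094]},{"grip":0,"xyz":[-0.0035,-0.0092,0.09],"dr":[0,0,0.0094]}]'
python3 - <<'E'
from h import *
st();go([.5357,-.279,.0305],-59.6)
cv2.imwrite('pics/w3.png',ctrl.read_camera('wrist')[:,:,::-1])
E
```

```text
time: 2.17
eef_pos: [0.5353, -0.2789, 0.0448]
tcp_rot: [0.868, -0.497, -0.0, 0.0]
contact_force: [0.1, -0.5, 0.4]
opening: 0.998
t 2.17 p [ 0.5353 -0.2789  0.0448] yaw -59.64 z [-0.  0. -1.] F [ 0.1 -0.5  0.4] T [-0.02 -0.   -0.02] op 0.998 q [-0.65  0.31  1.86 -0.    0.97  0.39]
xyz [ 0.0003 -0.0003  0.0143] dr [ 0.0002  0.0002 -0.0008] yaw0 -59.64
```

View pics/w3.png

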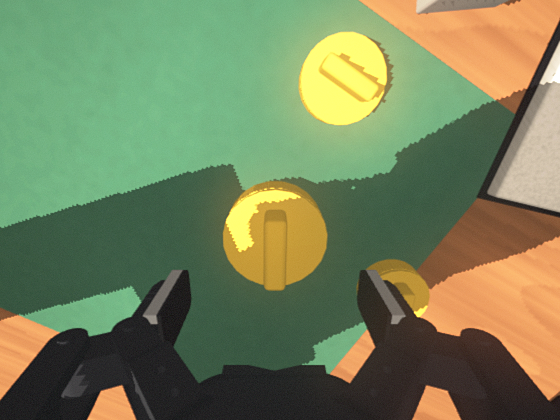

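The wing at (275,250) sits centred between the finger tips (180 and 370). I'll descend and close.

```bash
python3 -m jog '[{"grip":0,"xyz":[0,0,0.008],"dr":[0,0,0]},{"grip":0,"xyz":[0,0,0.014],"dr":[0,0,0]},{"grip":0,"xyz":[0,0,0.014],"dr":[0,0,0]},{"grip":0.6,"xyz":[0,0,0.014],"dr":[0,0,0]},{"grip":0.8,"xyz":[0,0,0.014],"dr":[0,0,0]},{"grip":1,"xyz":[0,0,0.014],"dr":[0,0,0]},{"grip":1,"xyz":[0,0,0.014],"dr":[0,0,0]},{"grip":1,"xyz":[0,0,0.014],"dr":[0,0,0]},{"grip":1,"xyz":[0,0,0.014],"dr":[0,0,0]},{"grip":1,"xyz":[0,0,0.014],"dr":[0,0,0]}]' 60
python3 - <<'E'
from h import *
st()
E
```

```text
time: 3.05
eef_pos: [0.536, -0.278, 0.0305]
tcp_rot: [0.868, -0.497, 0.0, 0.0]
contact_force: [-0.3, -0.9, -0.3]
opening: 0.009
t 3.05 p [ 0.536  -0.278   0.0305] yaw -59.55 z [ 0. -0. -1.] F [-0.3 -0.9 -0.3] T [-0.03 -0.02 -0.07] op 0.009 q [-0.65  0.33  1.87 -0.    0.94  0.39]
```

Run:
```python
from h import *
cv2.imwrite('pics/w4.png',ctrl.read_camera('wrist')[:,:,::-1])
im=ctrl.read_camera('scene')[:,:,::-1]
cv2.imwrite('pics/s4.png',cv2.resize(im[150:320,80:310],None,fx=3,fy=3))
st()
```

```text
t 3.15 p [ 0.5359 -0.278   0.0305] yaw -59.55 z [ 0. -0. -1.] F [ 0.2 -0.2  0.6] T [ 0.01 -0.01  0.  ] op -0.003 q [-0.65  0.33  1.87  0.    0.94  0.39]
```

View pics/w4.png

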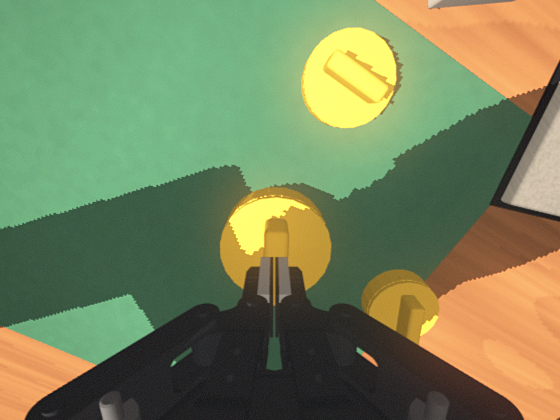

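View pics/s4.png

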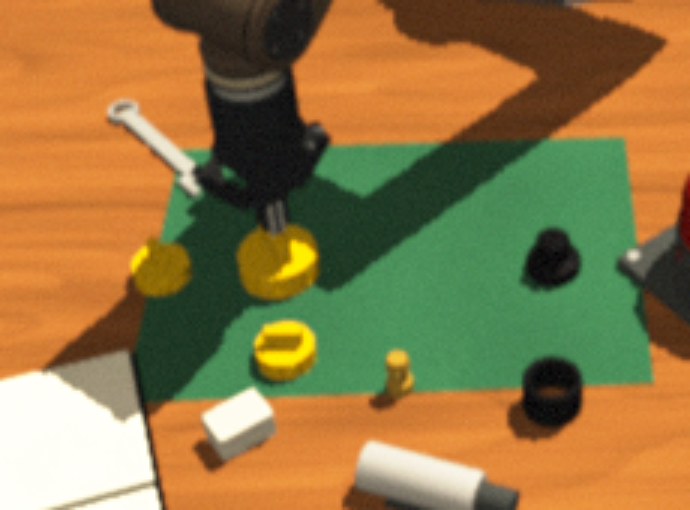

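Run:
```python
from h import *
s=ctrl.get_state();cal=wcal(s)
P=np.array(s['eef_pos']);print('tcp',proj(cal,P),'grasp',proj(cal,P+[0,0,.0187]))
u=np.array([np.cos(np.radians(30.4)),np.sin(np.radians(30.4)),0])
c=np.array([.5357,-.279,0])
for k in(.024,-.024):print(proj(cal,c+u*k+[0,0,.053]),proj(cal,c+u*k+[0,0,.027]))
im=cv2.imread('pics/w4.png');cv2.imwrite('pics/c5.png',cv2.resize(im[170:350,190:370],None,fx=3.3,fy=3.3,interpolation=cv2.INTER_CUBIC))
```

```text
tcp [273.71310207 250.2983807 ] grasp [273.75236729 264.66269889]
[275.12085799 229.76126979] [274.88102213 214.02380881]
[275.00046556 304.93500904] [274.79418786 281.09805051]
```

View pics/c5.png

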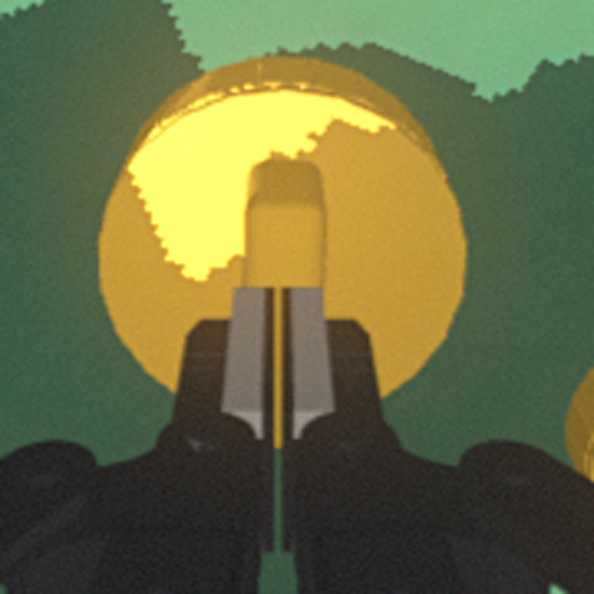

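Run:
```python
from h import *
c=ctrl.get_calibration('wrist');T=np.linalg.inv(c['hand_eye'])
for y in(-.011,0,.011):
  for z in(0,-.01,-.02,-.03,-.04):
    for x in (.007,):
      p=T@[x,y,z,1];q=c['mtx']@p[:3];print(y,z,np.round(q[:2]/q[2],1))
```

```text
-0.011 0 [284.9 234.4]
-0.011 -0.01 [285.5 241. ]
-0.011 -0.02 [286.2 248.4]
-0.011 -0.03 [287.  256.6]
-0.011 -0.04 [287.9 266. ]
0 0 [284.7 250.3]
0 -0.01 [285.3 257.6]
0 -0.02 [286.  265.8]
0 -0.03 [286.7 274.9]
0 -0.04 [287.6 285.2]
0.011 0 [284.5 265.6]
0.011 -0.01 [285.1 273.6]
0.011 -0.02 [285.7 282.4]
0.011 -0.03 [286.4 292.3]
0.011 -0.04 [287.3 303.5]
```

The wrist crop shows the fingers shut just above the wing top: pad tips at row 257, wing still visible in the gap. So the physical tips sit about 29 mm behind the reported TCP, and opening reads 0, so the cap is not held. I'll open partly and descend gently, watching the force.

```bash
python3 -m jog '[{"grip":0.6,"xyz":[0,0,0],"dr":[0,0,0]},{"grip":0.6,"xyz":[0,0,0],"dr":[0,0,0]},{"grip":0.6,"xyz":[0,0,0],"dr":[0,0,0]},{"grip":0.6,"xyz":[0,0,0],"dr":[0,0,0]},{"grip":0.6,"xyz":[0,0,0],"dr":[0,0,0]}]'
python3 - <<'E'
from h import *
st()
cv2.imwrite('pics/w5.png',ctrl.read_camera('wrist')[140:350,170:380,::-1].repeat(2,0).repeat(2,1))
E
```

```text
time: 3.57
eef_pos: [0.5359, -0.278, 0.0304]
tcp_rot: [0.868, -0.497, -0.0, -0.0]
contact_force: [0.0, -1.1, 0.9]
opening: 0.399
t 3.57 p [ 0.5359 -0.278   0.0304] yaw -59.55 z [ 0.  0. -1.] F [ 0.  -1.1  0.9] T [-0.03 -0.   -0.03] op 0.399 q [-0.65  0.33  1.87  0.    0.94  0.39]
```

View pics/w5.png

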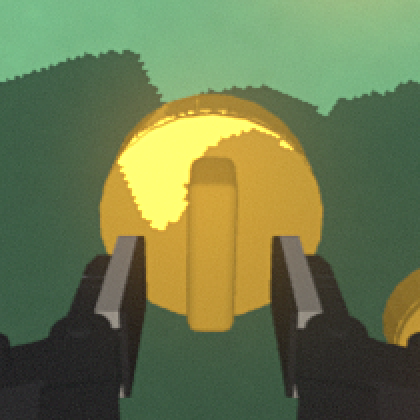

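```bash
python3 -m jog '[{"grip":0.6,"xyz":[0.0003,0.0008,0.006],"dr":[0,0,0]},{"grip":0.6,"xyz":[0.0003,0.0008,0.012],"dr":[0,0,0]},{"grip":0.6,"xyz":[0.0003,0.0008,0.018],"dr":[0,0,0]},{"grip":0.6,"xyz":[0.0003,0.0008,0.02],"dr":[0,0,0]},{"grip":0.6,"xyz":[0.0003,0.0008,0.02],"dr":[0,0,0]}]'
python3 - <<'E'
from h import *
st()
cv2.imwrite('pics/w6.png',ctrl.read_camera('wrist')[140:350,170:380,::-1].repeat(2,0).repeat(2,1))
E
```

```text
time: 4.03
eef_pos: [0.5345, -0.2781, 0.009]
tcp_rot: [0.868, -0.497, -0.001, -0.0]
contact_force: [0.2, 0.4, -0.3]
opening: 0.398
t 4.03 p [ 0.5345 -0.2781  0.009 ] yaw -59.56 z [-0.002  0.002 -1.   ] F [ 0.2  0.4 -0.3] T [ 0.    0.02 -0.  ] op 0.398 q [-0.65  0.36  1.87  0.    0.91  0.39]
```

View pics/w6.png

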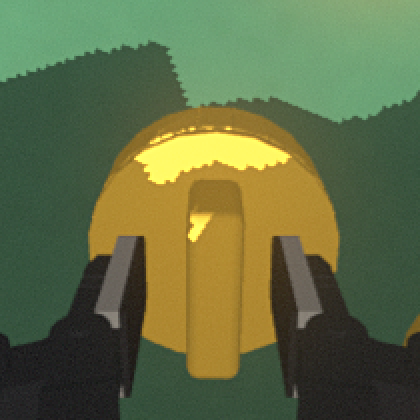

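```bash
python3 -m jog '[{"grip":0.6,"xyz":[0,-0.0005,0.003],"dr":[0,0,0]},{"grip":0.6,"xyz":[0,-0.0005,0.006],"dr":[0,0,0]},{"grip":0.6,"xyz":[0,-0.0005,0.006],"dr":[0,0,0]},{"grip":0.7,"xyz":[0,-0.0005,0.006],"dr":[0,0,0]},{"grip":0.8,"xyz":[0,-0.0005,0.006],"dr":[0,0,0]},{"grip":0.9,"xyz":[0,-0.0005,0.006],"dr":[0,0,0]},{"grip":1,"xyz":[0,-0.0005,0.006],"dr":[0,0,0]},{"grip":1,"xyz":[0,-0.0005,0.006],"dr":[0,0,0]},{"grip":1,"xyz":[0,-0.0005,0.006],"dr":[0,0,0]}]' 60
python3 - <<'E'
from h import *
st()
cv2.imwrite('pics/w7.png',ctrl.read_camera('wrist')[140:350,170:380,::-1].repeat(2,0).repeat(2,1))
E
```

```text
time: 4.83
eef_pos: [0.5361, -0.2786, 0.0048]
tcp_rot: [0.868, -0.497, 0.0, 0.0]
contact_force: [-0.4, -0.3, 1.0]
opening: 0.149
t 4.83 p [ 0.5361 -0.2786  0.0048] yaw -59.56 z [ 0.001 -0.    -1.   ] F [-0.4 -0.3  1. ] T [ 0.01  0.03 -0.07] op 0.149 q [-0.65  0.37  1.87  0.    0.9   0.39]
```

View pics/w7.png

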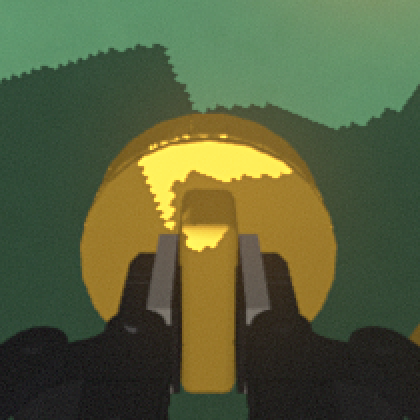

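The grip closed at 0.149 (about 13 mm) on the wing. Now I'll lift and carry it to a viewpoint near the flask where the wrist camera can see the neck beside the cap.

```bash
python3 -m jog '[{"grip":1,"xyz":[0,0,-0.01],"dr":[0,0,0]},{"grip":1,"xyz":[0,0,-0.04],"dr":[0,0,0]},{"grip":1,"xyz":[0,0,-0.08],"dr":[0,0,0]},{"grip":1,"xyz":[0,0,-0.12],"dr":[0,0,0]},{"grip":1,"xyz":[0,0,-0.16],"dr":[0,0,0]},{"grip":1,"xyz":[0,0,-0.2],"dr":[0,0,0]},{"grip":1,"xyz":[0,0,-0.24],"dr":[0,0,0]},{"grip":1,"xyz":[0,0,-0.24],"dr":[0,0,0]},{"grip":1,"xyz":[0,0,-0.24],"dr":[0,0,0]}]'
python3 - <<'E'
from h import *
st();go([.456,.102,.245],-59.6)
E
```

```text
time: 5.63
eef_pos: [0.5371, -0.2793, 0.249]
tcp_rot: [0.868, -0.497, 0.004, 0.0]
contact_force: [-1.0, 0.3, -1.5]
opening: 0.147
t 5.63 p [ 0.5371 -0.2793  0.249 ] yaw -59.55 z [ 0.006 -0.005 -1.   ] F [-1.   0.3 -1.5] T [-0.03  0.02 -0.04] op 0.147 q [-0.65  0.1   1.71  0.    1.32  0.39]
xyz [-0.3698 -0.1234  0.0018] dr [-0.0029 -0.007   0.0009] yaw0 -59.55
```

```bash
python3 -m jog '[{"grip":1,"xyz":[-0.37,-0.122,0.003],"dr":[0,0,0]},{"grip":1,"xyz":[-0.37,-0.122,0.003],"dr":[0,0,0]},{"grip":1,"xyz":[-0.37,-0.122,0.003],"dr":[0,0,0]},{"grip":1,"xyz":[-0.37,-0.122,0.003],"dr":[0,0,0]},{"grip":1,"xyz":[-0.37,-0.122,0.003],"dr":[0,0,0]},{"grip":1,"xyz":[-0.37,-0.122,0.003],"dr":[0,0,0]},{"grip":1,"xyz":[-0.37,-0.122,0.003],"dr":[0,0,0]},{"grip":1,"xyz":[-0.37,-0.122,0.003],"dr":[0,0,0]},{"grip":1,"xyz":[-0.37,-0.122,0.003],"dr":[0,0,0]},{"grip":1,"xyz":[-0.37,-0.122,0.003],"dr":[0,0,0]},{"grip":1,"xyz":[-0.37,-0.122,0.003],"dr":[0,0,0]},{"grip":1,"xyz":[-0.37,-0.122,0.003],"dr":[0,0,0]}]'
python3 - <<'E'
from h import *
import pickle
st();s=ctrl.get_state();cv2.imwrite('pics/w8.png',ctrl.read_camera('wrist')[:,:,::-1]);pickle.dump(s,open('w8.pkl','wb'))
E
```

```text
time: 6.63
eef_pos: [0.4521, 0.1029, 0.2394]
tcp_rot: [0.869, -0.496, -0.001, 0.001]
contact_force: [0.3, -1.1, -0.9]
opening: 0.149
t 6.63 p [0.4521 0.1029 0.2394] yaw -59.42 z [-0.004 -0.001 -1.   ] F [ 0.3 -1.1 -0.9] T [0.   0.02 0.01] op 0.149 q [ 0.   -0.22  2.03 -0.    1.33  1.04]
```

View pics/w8.png

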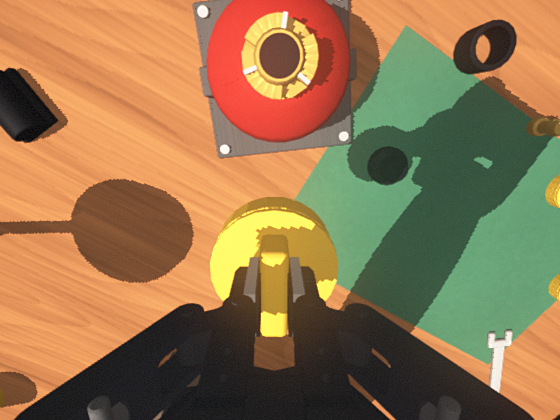

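The cap is held, and the neck is visible at about (280,55) with three white tooth tips. I'll enlarge it.

Run:
```python
from h import *
im=cv2.imread('pics/w8.png')
cv2.imwrite('pics/c8.png',cv2.resize(im[5:105,230:330],None,fx=6,fy=6,interpolation=cv2.INTER_CUBIC))
```

```text
(no output)
```

View pics/c8.png

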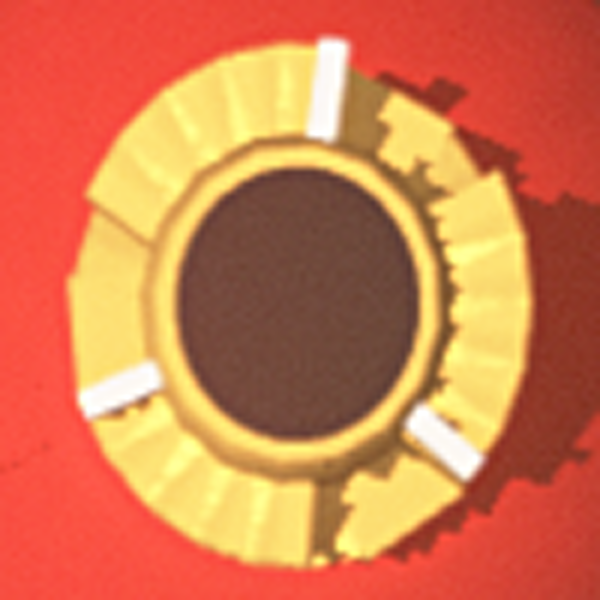

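Run:
```python
from h import *
import pickle
s=pickle.load(open('w8.pkl','rb'));cal=wcal(s)
f=lambda a:(230+(a[0]+.5)/6-.5,5+(a[1]+.5)/6-.5)
print('hole',back(cal,f((298,303)),.162))
for e in [(178,303),(419,303),(298,167),(298,440)]: print(np.round(back(cal,f(e),.162),4))
print('land',back(cal,f((300,304)),.1556))
for e in [(68,304),(532,304),(300,40),(300,568)]: print(np.round(back(cal,f(e),.1556),4))
c=back(cal,f((298,303)),.162)
for n,e in dict(t1=(328,90),t2=(120,390),t3=(446,441)).items():
    d=back(cal,f(e),.1586)-c;print(n,np.degrees(np.arctan2(d[1],d[0])),np.linalg.norm(d[:2]))
for n,e in dict(e1=(120,222),e2=(465,185),e3=(312,520)).items():
    d=back(cal,f(e),.1556)-c;print(n,np.degrees(np.arctan2(d[1],d[0])))
```

```text
hole [0.56089265 0.16219857 0.162     ]
[0.5533 0.1751 0.162 ]
[0.5686 0.1492 0.162 ]
[0.5736 0.1698 0.162 ]
[0.5475 0.1542 0.162 ]
land [0.5618749  0.16235443 0.1556    ]
[0.5467 0.188  0.1556]
[0.577  0.1367 0.1556]
[0.5868 0.1773 0.1556]
[0.5347 0.1461 0.1556]
t1 21.977851284744016 0.024132801613061666
t2 143.05488559698085 0.024668340004067393
t3 -98.03617608835566 0.02476722978491058
e1 96.14241199768706
e2 -25.259624575203517
e3 -144.55080043620035
```

The crop shows the teeth at about 22°, 143° and −98° in the world frame. Each land runs counter-clockwise about 74° from its tooth, followed by an opening of about 47°. The mouth is at about (0.5605, 0.162), and the measured ring is 60 mm across against 59 mm expected. Next I move above the neck.

Run:
```python
from h import *
st();go([.5605,.162,.215],-59.6)
```

```text
t 6.68 p [0.4527 0.1021 0.2398] yaw -59.52 z [-0.003 -0.001 -1.   ] F [-1.1  0.9 -1.1] T [ 0.01 -0.01 -0.02] op 0.145 q [ 0.   -0.22  2.03 -0.    1.33  1.04]
xyz [ 0.0031 -0.1234  0.0245] dr [0.0029 0.0009 0.0014] yaw0 -59.52
```

```bash
python3 -m jog '[{"grip":1,"xyz":[0.002,-0.03,0.0],"dr":[0,0,0]},{"grip":1,"xyz":[0.002,-0.07,0.01],"dr":[0,0,0]},{"grip":1,"xyz":[0.002,-0.1,0.022],"dr":[0,0,0]},{"grip":1,"xyz":[0.002,-0.121,0.022],"dr":[0,0,0]},{"grip":1,"xyz":[0.002,-0.121,0.022],"dr":[0,0,0]},{"grip":1,"xyz":[0.002,-0.121,0.022],"dr":[0,0,0]},{"grip":1,"xyz":[0.002,-0.121,0.022],"dr":[0,0,0]},{"grip":1,"xyz":[0.002,-0.121,0.022],"dr":[0,0,0]}]'
python3 - <<'E'
from h import *
st();go([.5605,.162,.190],-59.6)
for n in['top','scene']:
  im=ctrl.read_camera(n)[:,:,::-1]; im=im[150:260,180:290] if n=='top' else im[130:240,280:390]
  cv2.imwrite(f'pics/{n}9.png',cv2.resize(im,None,fx=5,fy=5,interpolation=cv2.INTER_CUBIC))
st();go([.5605,.162,.190],-59.6)
E
```

```text
time: 7.35
eef_pos: [0.5584, 0.1607, 0.2195]
tcp_rot: [0.868, -0.497, -0.0, 0.0]
contact_force: [-0.1, 0.2, -1.0]
opening: 0.15
t 7.35 p [0.5584 0.1607 0.2195] yaw -59.64 z [-0. -0. -1.] F [-0.1  0.2 -1. ] T [-0.01 -0.02 -0.03] op 0.15 q [ 0.11  0.07  1.8  -0.    1.27  1.15]
xyz [-0.0001 -0.0024  0.0295] dr [ 0.0004 -0.0001 -0.0007] yaw0 -59.64
t 7.45 p [0.5584 0.1612 0.2199] yaw -59.61 z [ 0.001 -0.    -1.   ] F [-0.1  0.3 -0.8] T [ 0.05 -0.02 -0.03] op 0.146 q [ 0.11  0.07  1.8  -0.    1.27  1.15]
xyz [ 0.0003 -0.0022  0.0299] dr [-0.0005 -0.0004 -0.0002] yaw0 -59.61
```

View pics/scene9.png

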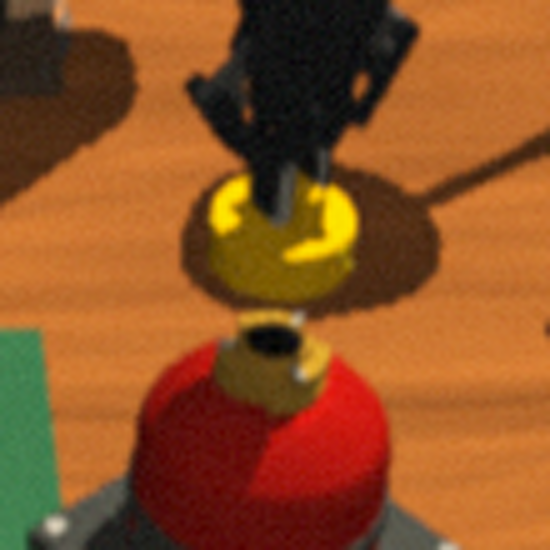

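Run:
```python
from h import *
cal=ctrl.get_calibration('scene')
f=lambda p:(np.array(p)-[280,130])*5
print('mouth',f(proj(cal,[.5605,.162,.162])))
import math
for z in(.2195+.0225,.2195-.0045):
  q=np.array([f(proj(cal,[.5584+.0365*math.cos(a),.161+.0365*math.sin(a),z])) for a in np.linspace(0,6.28,60)]);print(z,q.min(0),q.max(0))
cal=ctrl.get_calibration('top');g=lambda p:(np.array(p)-[180,150])*5
q=np.array([g(proj(cal,[.5584+.0365*math.cos(a),.161+.0365*math.sin(a),.242])) for a in np.linspace(0,6.28,60)]);print(q.min(0),q.max(0))
```

```text
mouth [271.00433414 341.81558022]
0.242 [210.17873077 174.72784404] [355.32943445 262.3699819 ]
0.215 [206.30422395 216.62534698] [349.40645257 304.85452535]
[159.26500475 199.35325321] [312.45434614 350.78016769]
```

View pics/top9.png

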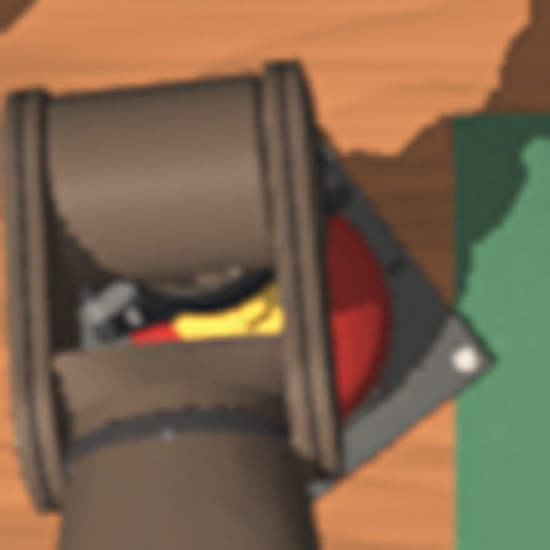

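Checked in the scene view, the cap and mouth are both offset about +3 crop pixels, less than 1 px in the camera image, so they agree with each other. I'll descend to just above the neck.

```bash
python3 -m jog '[{"grip":1,"xyz":[0,-0.002,0.015],"dr":[0,0,0]},{"grip":1,"xyz":[0,-0.002,0.03],"dr":[0,0,0]},{"grip":1,"xyz":[0,-0.002,0.04],"dr":[0,0,0]},{"grip":1,"xyz":[0,-0.002,0.046],"dr":[0,0,0]},{"grip":1,"xyz":[0,-0.002,0.05],"dr":[0,0,0]},{"grip":1,"xyz":[0,-0.002,0.051],"dr":[0,0,0]},{"grip":1,"xyz":[0,-0.002,0.051],"dr":[0,0,0]}]'
python3 - <<'E'
from h import *
st();go([.5605,.162,.160],-59.6)
E
```

```text
time: 8.03
eef_pos: [0.5607, 0.163, 0.1687]
tcp_rot: [0.868, -0.497, 0.0, -0.0]
contact_force: [-0.7, -0.0, -0.1]
opening: 0.154
t 8.03 p [0.5607 0.163  0.1687] yaw -59.56 z [ 0.  0. -1.] F [-0.7 -0.  -0.1] T [-0.01 -0.01  0.04] op 0.154 q [0.11 0.12 1.84 0.   1.18 1.15]
xyz [0.0008 0.0006 0.0087] dr [-0.0003 -0.0001  0.0008] yaw0 -59.56
```

```bash
python3 -m jog '[{"grip":1,"xyz":[0.0004,0,0.002],"dr":[0,0,0]},{"grip":1,"xyz":[0.0004,0,0.004],"dr":[0,0,0]},{"grip":1,"xyz":[0.0004,0,0.006],"dr":[0,0,0]},{"grip":1,"xyz":[0.0004,0,0.006],"dr":[0,0,0]}]'; python3 -m jog '[{"grip":1,"xyz":[0,0,0.001],"dr":[0,0,0]},{"grip":1,"xyz":[0,0,0.001],"dr":[0,0,0]}]'
python3 -m jog '[{"grip":1,"xyz":[0,0,0.001],"dr":[0,0,0]},{"grip":1,"xyz":[0,0,0.001],"dr":[0,0,0]}]'
```

```text
time: 8.37
eef_pos: [0.5612, 0.1627, 0.1631]
tcp_rot: [0.868, -0.497, 0.0, -0.0]
contact_force: [-0.3, -0.3, 1.0]
opening: 0.151
time: 8.53
eef_pos: [0.5613, 0.1627, 0.1629]
tcp_rot: [0.868, -0.497, 0.001, -0.0]
contact_force: [-1.9, 0.0, 5.3]
opening: 0.15
time: 8.7
eef_pos: [0.5614, 0.1627, 0.1628]
tcp_rot: [0.868, -0.497, 0.001, -0.0]
contact_force: [-3.1, -0.3, 7.4]
opening: 0.155
```

Contact came at TCP z ≈ 0.163, which puts cap_center about 23 mm above the mouth, so the lugs look to be on the teeth. I'll turn backward with a light press.

```bash
python3 -m jog '[{"grip":1,"xyz":[0,0,-0.0005],"dr":[0,0,-0.06]},{"grip":1,"xyz":[0,0,-0.0005],"dr":[0,0,-0.12]},{"grip":1,"xyz":[0,0,-0.0005],"dr":[0,0,-0.12]}]'
python3 -m jog '[{"grip":1,"xyz":[0,0,0],"dr":[0,0,-0.06]},{"grip":1,"xyz":[0,0,0],"dr":[0,0,-0.12]},{"grip":1,"xyz":[0,0,0],"dr":[0,0,-0.12]}]'
python3 -c "
from h import *
st()"
```

```text
time: 8.95
eef_pos: [0.5607, 0.1626, 0.1607]
tcp_rot: [0.896, -0.443, -0.0, -0.0]
contact_force: [-0.6, -0.0, -0.9]
opening: 0.147
time: 9.2
eef_pos: [0.5604, 0.1626, 0.1603]
tcp_rot: [0.921, -0.389, -0.0, 0.0]
contact_force: [0.2, -0.1, -0.7]
opening: 0.148
t 9.2 p [0.5604 0.1626 0.1603] yaw -45.83 z [-0.001 -0.    -1.   ] F [ 0.2 -0.1 -0.7] T [ 0.    0.05 -0.01] op 0.148 q [0.11 0.13 1.85 0.   1.17 0.91]
```

The cap stepped off the teeth to land height with about zero force. I'll press lightly and keep turning back.

```bash
python3 -m jog '[{"grip":1,"xyz":[0,0,0.001],"dr":[0,0,0]},{"grip":1,"xyz":[0,0,0.001],"dr":[0,0,0]}]'
python3 -m jog '[{"grip":1,"xyz":[0,0,0.0007],"dr":[0,0,-0.06]},{"grip":1,"xyz":[0,0,0.0007],"dr":[0,0,-0.12]},{"grip":1,"xyz":[0,0,0.0007],"dr":[0,0,-0.12]}]'
python3 -c "
from h import *
st()"
```

```text
time: 9.37
eef_pos: [0.5605, 0.1626, 0.1601]
tcp_rot: [0.921, -0.39, -0.0, 0.0]
contact_force: [-1.2, 0.0, 0.9]
opening: 0.146
time: 9.62
eef_pos: [0.5614, 0.1628, 0.1601]
tcp_rot: [0.943, -0.333, 0.001, -0.001]
contact_force: [-0.6, 1.1, 1.7]
opening: 0.15
t 9.62 p [0.5614 0.1628 0.1601] yaw -38.94 z [ 0.002  0.    -1.   ] F [-0.6  1.1  1.7] T [0.08 0.05 0.05] op 0.15 q [0.11 0.13 1.85 0.   1.16 0.79]
```

On the lands (0.1601, as predicted). I'll add a little press and continue.

```bash
python3 -m jog '[{"grip":1,"xyz":[0,0,0.0008],"dr":[0,0,-0.08]},{"grip":1,"xyz":[0,0,0.0008],"dr":[0,0,-0.16]},{"grip":1,"xyz":[0,0,0.0008],"dr":[0,0,-0.24]},{"grip":1,"xyz":[0,0,0.0008],"dr":[0,0,-0.24]}]'
python3 -m jog '[{"grip":1,"xyz":[0,0,0],"dr":[0,0,-0.08]},{"grip":1,"xyz":[0,0,0],"dr":[0,0,-0.16]},{"grip":1,"xyz":[0,0,0],"dr":[0,0,-0.16]}]'
python3 -c "
from h import *
st()"
```

```text
time: 9.95
eef_pos: [0.5618, 0.163, 0.16]
tcp_rot: [0.976, -0.218, 0.001, -0.001]
contact_force: [-0.5, 0.4, 6.4]
opening: 0.149
time: 10.2
eef_pos: [0.5618, 0.1629, 0.16]
tcp_rot: [0.99, -0.14, 0.001, -0.0]
contact_force: [-0.4, 0.2, 5.2]
opening: 0.149
t 10.2 p [0.5618 0.1629 0.16  ] yaw -16.08 z [ 0.003  0.001 -1.   ] F [-0.4  0.2  5.2] T [0.05 0.03 0.05] op 0.149 q [0.11 0.13 1.85 0.   1.16 0.39]
```

```bash
python3 -m jog '[{"grip":1,"xyz":[0,0,0],"dr":[0,0,-0.06]},{"grip":1,"xyz":[0,0,0],"dr":[0,0,-0.12]},{"grip":1,"xyz":[0,0,0],"dr":[0,0,-0.12]}]'
python3 -m jog '[{"grip":1,"xyz":[0,0,0],"dr":[0,0,-0.06]},{"grip":1,"xyz":[0,0,0],"dr":[0,0,-0.12]},{"grip":1,"xyz":[0,0,0],"dr":[0,0,-0.12]}]'
python3 -m jog '[{"grip":1,"xyz":[0,0,0],"dr":[0,0,-0.06]},{"grip":1,"xyz":[0,0,0],"dr":[0,0,-0.12]},{"grip":1,"xyz":[0,0,0],"dr":[0,0,-0.12]}]'
python3 -c "
from h import *
st()"
```

```text
time: 10.45
eef_pos: [0.5617, 0.1631, 0.1599]
tcp_rot: [0.997, -0.081, 0.001, -0.001]
contact_force: [-0.1, 0.1, 5.1]
opening: 0.149
time: 10.7
eef_pos: [0.5617, 0.163, 0.16]
tcp_rot: [1.0, -0.021, 0.001, -0.0]
contact_force: [-0.9, 1.0, 5.4]
opening: 0.147
time: 10.95
eef_pos: [0.5617, 0.163, 0.1599]
tcp_rot: [0.999, 0.039, 0.001, -0.0]
contact_force: [0.0, 0.7, 5.9]
opening: 0.154
t 10.95 p [0.5617 0.163  0.1599] yaw 4.5 z [ 0.003  0.001 -1.   ] F [0.  0.7 5.9] T [0.17 0.1  0.08] op 0.154 q [0.11 0.13 1.85 0.   1.16 0.03]
```

```bash
python3 -m jog '[{"grip":1,"xyz":[0,0,0],"dr":[0,0,-0.06]},{"grip":1,"xyz":[0,0,0],"dr":[0,0,-0.12]},{"grip":1,"xyz":[0,0,0],"dr":[0,0,-0.12]}]'
python3 -m jog '[{"grip":1,"xyz":[0,0,0],"dr":[0,0,-0.06]},{"grip":1,"xyz":[0,0,0],"dr":[0,0,-0.12]},{"grip":1,"xyz":[0,0,0],"dr":[0,0,-0.12]}]'
python3 -c "
from h import *
st()"
```

```text
time: 11.2
eef_pos: [0.5623, 0.1628, 0.1598]
tcp_rot: [0.995, 0.099, 0.002, -0.0]
contact_force: [0.7, 0.3, 4.2]
opening: 0.151
time: 11.45
eef_pos: [0.5607, 0.1625, 0.1583]
tcp_rot: [0.987, 0.158, -0.0, 0.0]
contact_force: [-1.1, 0.3, -1.6]
opening: 0.147
t 11.45 p [0.5607 0.1625 0.1583] yaw 18.21 z [-0. -0. -1.] F [-1.1  0.3 -1.6] T [-0.01  0.02 -0.03] op 0.147 q [ 0.11  0.13  1.85 -0.    1.16 -0.21]
```

The force vanished and the cap began to drop at yaw ≈ 18°. I'll turn back a touch for clearance and lower to the drop height (TCP ≈ 0.1515).

```bash
python3 -m jog '[{"grip":1,"xyz":[0,0,0],"dr":[0,0,-0.06]},{"grip":1,"xyz":[0,0,0.0015],"dr":[0,0,-0.08]},{"grip":1,"xyz":[0,0,0.003],"dr":[0,0,-0.08]},{"grip":1,"xyz":[0,0,0.003],"dr":[0,0,-0.08]}]'
python3 -m jog '[{"grip":1,"xyz":[0,0,0.001],"dr":[0,0,0]},{"grip":1,"xyz":[0,0,0.002],"dr":[0,0,0]},{"grip":1,"xyz":[0,0,0.003],"dr":[0,0,0]},{"grip":1,"xyz":[0,0,0.003],"dr":[0,0,0]}]'
python3 -c "
from h import *
st()"
```

```text
time: 11.78
eef_pos: [0.5596, 0.1625, 0.1538]
tcp_rot: [0.98, 0.198, -0.002, -0.0]
contact_force: [0.0, 0.4, -0.5]
opening: 0.148
time: 12.12
eef_pos: [0.5606, 0.1626, 0.1521]
tcp_rot: [0.98, 0.199, -0.0, -0.0]
contact_force: [0.8, 0.1, -1.0]
opening: 0.149
t 12.12 p [0.5606 0.1626 0.1521] yaw 22.92 z [-0.001 -0.    -1.   ] F [ 0.8  0.1 -1. ] T [ 0.03 -0.07  0.02] op 0.149 q [ 0.11  0.14  1.85 -0.    1.15 -0.29]
```

```bash
python3 -m jog '[{"grip":1,"xyz":[0,0,0.001],"dr":[0,0,0]},{"grip":1,"xyz":[0,0,0.001],"dr":[0,0,0]},{"grip":1,"xyz":[0,0,0.001],"dr":[0,0,0]}]'
python3 -m jog '[{"grip":1,"xyz":[0,0,0.001],"dr":[0,0,0]},{"grip":1,"xyz":[0,0,0.001],"dr":[0,0,0]},{"grip":1,"xyz":[0,0,0.001],"dr":[0,0,0]}]'
python3 -c "
from h import *
st()"
```

```text
time: 12.37
eef_pos: [0.5609, 0.1626, 0.1516]
tcp_rot: [0.98, 0.199, 0.0, 0.0]
contact_force: [-0.4, 0.5, -0.6]
opening: 0.149
time: 12.62
eef_pos: [0.561, 0.1627, 0.1513]
tcp_rot: [0.98, 0.199, 0.0, 0.0]
contact_force: [-1.5, -0.6, 2.6]
opening: 0.147
t 12.62 p [0.561  0.1627 0.1513] yaw 22.95 z [ 0.001  0.    -1.   ] F [-1.5 -0.6  2.6] T [-0.04  0.29 -0.05] op 0.147 q [ 0.11  0.14  1.85 -0.    1.15 -0.29]
```

Floor reached at 0.1513, a drop of about 8.7 mm, so the lugs are in the thread. Now I screw forward, following the pitch.

```bash
python3 -m jog '[{"grip":1,"xyz":[0,0,0],"dr":[0,0,0.06]},{"grip":1,"xyz":[0,0,0],"dr":[0,0,0.12]},{"grip":1,"xyz":[0,0,0],"dr":[0,0,0.16]},{"grip":1,"xyz":[0,0,0],"dr":[0,0,0.16]}]'
python3 -m jog '[{"grip":1,"xyz":[0,0,0.0003],"dr":[0,0,0.06]},{"grip":1,"xyz":[0,0,0.0006],"dr":[0,0,0.12]},{"grip":1,"xyz":[0,0,0.0006],"dr":[0,0,0.12]}]'
python3 -c "
from h import *
st()"
```

```text
time: 12.95
eef_pos: [0.5613, 0.1625, 0.151]
tcp_rot: [0.993, 0.12, 0.001, 0.0]
contact_force: [1.0, -0.5, 1.7]
opening: 0.151
time: 13.2
eef_pos: [0.5612, 0.1626, 0.1502]
tcp_rot: [0.998, 0.06, 0.001, 0.0]
contact_force: [0.7, 0.2, 1.0]
opening: 0.153
t 13.2 p [0.5612 0.1626 0.1502] yaw 6.91 z [ 0.001  0.    -1.   ] F [0.7 0.2 1. ] T [-0.05  0.06  0.03] op 0.153 q [ 0.11  0.14  1.85 -0.    1.15 -0.01]
```

```bash
python3 -m jog '[{"grip":1,"xyz":[0,0,0.0006],"dr":[0,0,0.06]},{"grip":1,"xyz":[0,0,0.0010],"dr":[0,0,0.12]},{"grip":1,"xyz":[0,0,0.0014],"dr":[0,0,0.18]},{"grip":1,"xyz":[0,0,0.0017],"dr":[0,0,0.24]},{"grip":1,"xyz":[0,0,0.0017],"dr":[0,0,0.24]}]'
python3 -m jog '[{"grip":1,"xyz":[0,0,0.0004],"dr":[0,0,0.06]},{"grip":1,"xyz":[0,0,0.0007],"dr":[0,0,0.12]},{"grip":1,"xyz":[0,0,0.0011],"dr":[0,0,0.18]},{"grip":1,"xyz":[0,0,0.0014],"dr":[0,0,0.24]},{"grip":1,"xyz":[0,0,0.0014],"dr":[0,0,0.24]}]'
python3 -c "
from h import *
st()"
```

```text
time: 13.62
eef_pos: [0.5614, 0.1625, 0.1488]
tcp_rot: [0.998, -0.059, 0.001, 0.0]
contact_force: [0.4, -1.3, 2.1]
opening: 0.149
time: 14.03
eef_pos: [0.5612, 0.1625, 0.1473]
tcp_rot: [0.984, -0.178, 0.001, -0.0]
contact_force: [0.6, -0.6, 3.3]
opening: 0.152
t 14.03 p [0.5612 0.1625 0.1473] yaw -20.48 z [ 0.001 -0.    -1.   ] F [ 0.6 -0.6  3.3] T [-0.17  0.02  0.02] op 0.152 q [ 0.11  0.14  1.86 -0.    1.14  0.47]
```

```bash
python3 -m jog '[{"grip":1,"xyz":[0,0,0.0004],"dr":[0,0,0.06]},{"grip":1,"xyz":[0,0,0.0007],"dr":[0,0,0.12]},{"grip":1,"xyz":[0,0,0.0011],"dr":[0,0,0.18]},{"grip":1,"xyz":[0,0,0.0014],"dr":[0,0,0.24]},{"grip":1,"xyz":[0,0,0.0014],"dr":[0,0,0.24]}]'
python3 -m jog '[{"grip":1,"xyz":[0,0,0.0003],"dr":[0,0,0.06]},{"grip":1,"xyz":[0,0,0.0007],"dr":[0,0,0.12]},{"grip":1,"xyz":[0,0,0.0007],"dr":[0,0,0.12]}]'
python3 -c "
from h import *
st()"
```

```text
time: 14.45
eef_pos: [0.5611, 0.1625, 0.1459]
tcp_rot: [0.956, -0.294, 0.0, -0.0]
contact_force: [0.6, -0.7, 3.7]
opening: 0.152
time: 14.7
eef_pos: [0.5609, 0.1626, 0.1451]
tcp_rot: [0.936, -0.351, 0.0, -0.0]
contact_force: [-0.0, -1.1, 3.8]
opening: 0.149
t 14.7 p [0.5609 0.1626 0.1451] yaw -41.06 z [ 0.  0. -1.] F [-0.  -1.1  3.8] T [-0.17  0.13 -0.02] op 0.149 q [0.11 0.14 1.86 0.   1.14 0.83]
```

```bash
python3 -m jog '[{"grip":1,"xyz":[0,0,0.0003],"dr":[0,0,0.05]},{"grip":1,"xyz":[0,0,0.0005],"dr":[0,0,0.09]},{"grip":1,"xyz":[0,0,0.0005],"dr":[0,0,0.09]},{"grip":1,"xyz":[0,0,0.0005],"dr":[0,0,0.09]}]'
python3 -m jog '[{"grip":1,"xyz":[0,0,0.0002],"dr":[0,0,0.04]},{"grip":1,"xyz":[0,0,0.0003],"dr":[0,0,0.06]},{"grip":1,"xyz":[0,0,0.0003],"dr":[0,0,0.06]},{"grip":1,"xyz":[0,0,0.0003],"dr":[0,0,0.06]}]'
python3 -c "
from h import *
st()"
```

```text
time: 15.03
eef_pos: [0.561, 0.1627, 0.1448]
tcp_rot: [0.92, -0.392, 0.0, -0.0]
contact_force: [-1.7, -1.6, 5.0]
opening: 0.151
time: 15.37
eef_pos: [0.5612, 0.1628, 0.1447]
tcp_rot: [0.908, -0.419, 0.0, -0.0]
contact_force: [-0.3, -1.1, 5.8]
opening: 0.152
t 15.37 p [0.5612 0.1628 0.1447] yaw -49.6 z [ 0.001  0.001 -1.   ] F [-0.3 -1.1  5.8] T [-0.17  0.11 -0.05] op 0.152 q [0.11 0.14 1.86 0.   1.14 0.97]
```

```bash
python3 -m jog '[{"grip":1,"xyz":[0,0,0],"dr":[0,0,0.05]},{"grip":1,"xyz":[0,0,0],"dr":[0,0,0.1]},{"grip":1,"xyz":[0,0,0],"dr":[0,0,0.1]},{"grip":1,"xyz":[0,0,0],"dr":[0,0,0.1]}]'
python3 -c "
from h import *
st()"
```

```text
time: 15.7
eef_pos: [0.5613, 0.1629, 0.1447]
tcp_rot: [0.886, -0.464, 0.001, -0.001]
contact_force: [0.1, -1.8, 6.3]
opening: 0.151
t 15.7 p [0.5613 0.1629 0.1447] yaw -55.33 z [ 0.002  0.001 -1.   ] F [ 0.1 -1.8  6.3] T [-0.11  0.11 -0.05] op 0.151 q [0.11 0.14 1.86 0.   1.14 1.07]
```

The height no longer changes on turning (0.1447), so the disc is on the rim. I'll ease the press, let go and lift away.

```bash
python3 -m jog '[{"grip":1,"xyz":[0,0,-0.0012],"dr":[0,0,0]},{"grip":1,"xyz":[0,0,-0.0012],"dr":[0,0,0]},{"grip":0.8,"xyz":[0,0,-0.0012],"dr":[0,0,0]},{"grip":0.6,"xyz":[0,0,-0.0012],"dr":[0,0,0]},{"grip":0.5,"xyz":[0,0,-0.0012],"dr":[0,0,0]},{"grip":0.5,"xyz":[0,0,-0.0012],"dr":[0,0,0]},{"grip":0.5,"xyz":[0,0,-0.0012],"dr":[0,0,0]}]'
python3 -m jog '[{"grip":0.5,"xyz":[0,0,-0.01],"dr":[0,0,0]},{"grip":0.5,"xyz":[0,0,-0.04],"dr":[0,0,0]},{"grip":0.5,"xyz":[0,0,-0.08],"dr":[0,0,0]},{"grip":0.5,"xyz":[0,0,-0.1],"dr":[0,0,0]},{"grip":0.5,"xyz":[0,0.03,-0.1],"dr":[0,0,0]},{"grip":0.5,"xyz":[0,0.07,-0.1],"dr":[0,0,0]},{"grip":0.5,"xyz":[0,0.1,-0.1],"dr":[0,0,0]},{"grip":0.5,"xyz":[0,0.1,-0.1],"dr":[0,0,0]},{"grip":0.5,"xyz":[0,0.1,-0.1],"dr":[0,0,0]}]'
python3 - <<'E'
from h import *
st()
import pickle
s=ctrl.get_state();cv2.imwrite('pics/w10.png',ctrl.read_camera('wrist')[:,:,::-1]);pickle.dump(s,open('w10.pkl','wb'))
cv2.imwrite('pics/s10.png',cv2.resize(ctrl.read_camera('scene')[130:290,90:400,::-1],None,fx=2.5,fy=2.5))
E
```

```text
time: 16.28
eef_pos: [0.5605, 0.1627, 0.1446]
tcp_rot: [0.885, -0.466, -0.0, 0.0]
contact_force: [-0.2, -0.3, -0.2]
opening: 0.503
time: 17.03
eef_pos: [0.4778, 0.1056, 0.2461]
tcp_rot: [0.885, -0.466, 0.001, -0.001]
contact_force: [0.3, 0.6, 0.1]
opening: 0.499
t 17.03 p [0.4778 0.1056 0.2461] yaw -55.61 z [ 0.002  0.    -1.   ] F [0.3 0.6 0.1] T [-0.    0.01 -0.02] op 0.499 q [ 0.01 -0.17  1.98  0.    1.33  0.98]
```

View pics/w10.png

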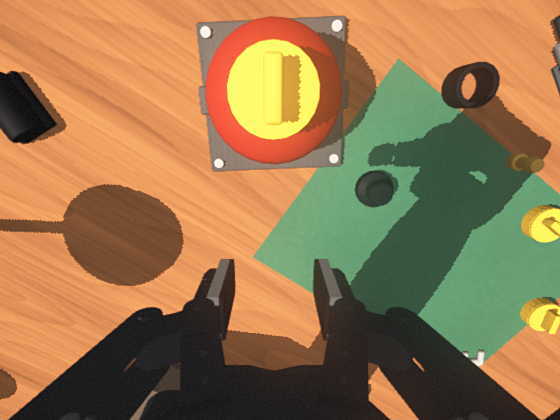

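View pics/s10.png

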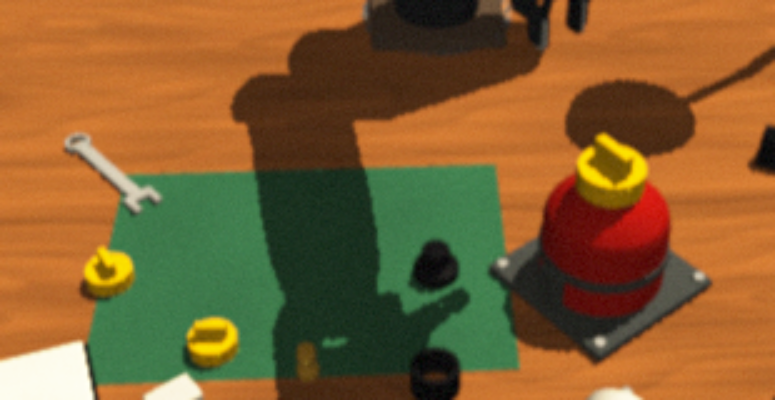

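Run:
```python
from h import *
import pickle
s=pickle.load(open('w10.pkl','rb'));cal=wcal(s);im=cv2.imread('pics/w10.png')
m=cv2.inRange(cv2.cvtColor(im,cv2.COLOR_BGR2HSV),(20,120,60),(38,255,255));m[:,400:]=0
ct=max(cv2.findContours(m,0,1)[0],key=cv2.contourArea)
for z in(.167,.175,.183):
  print(z,cv2.minEnclosingCircle(np.array([back(cal,q,z)[:2] for q in ct[:,0]],np.float32)))
st();ctrl.sign_off();
```

```text
0.167 ((0.5594781637191772, 0.16187192499637604), 0.03645292669534683)
0.175 ((0.5590447783470154, 0.16157497465610504), 0.03528420999646187)
0.183 ((0.5586115121841431, 0.16127808392047882), 0.034115444868803024)
t 17.13 p [0.4791 0.1062 0.2461] yaw -55.55 z [ 0.002  0.    -1.   ] F [ 0.9 -0.5 -0.3] T [-0.   -0.02 -0.02] op 0.501 q [ 0.01 -0.16  1.97  0.    1.33  0.98]
the job is handed in; nothing more can be done
```

The yellow cap is screwed home on the flask neck, released, and the job is handed in at about 17 s with the robot clear of everything.

- **Pick-up:** I took the largest of the three yellow winged caps. My first grasp closed on nothing, because the finger tips sit about 29 mm behind the reported TCP. I measured that in the wrist image, went lower and gripped it without disturbing anything.
- **Threading:** The cap first touched on the teeth, then stepped down 3 mm onto the lands when turned backward. About 78° of backward turning brought it to the opening, where it dropped 8.7 mm (8.5 mm expected). I then screwed it forward about 75°. The vertical press stayed at about 7.4 N or less in the readings taken.
- **Last checks:**
  - The height stopped changing over the last quarter radian of turning, within 0.2 mm of the expected home height.
  - Counted from the lands, the total sink was 15.3 mm against 15.6 mm expected, a small disagreement within measurement noise.
  - After release, the wrist view fits a 72.9 mm disc at the home height, centred on the axis to about 1 mm.
  - The bystanders in the wrist and scene views look unmoved; I did not check the oil bottle or the regulator again.

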